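# Find the full salt tin by feel

### The arm

A 6-joint arm with a two-finger parallel gripper is mounted at the origin on the work surface. World frame = base frame: x ahead of the robot, y to its left, z up, the work surface at z = 0. Lengths are in m, angles in degrees, forces in N, time in s.
With the tool pointing down it reaches from about 0.35 to 0.875 m from the base axis. Payload 4.2 kg.
Tool frame: the origin (TCP) lies at the very end of the fingers, on their centre line; the grasp point (between the pads) lies 19 mm behind it (r.grip_point_offset is the distance from the TCP to the grasp point, in m); z points along the fingers, y is the line along which they close (so a half turn about z gives the same grasp; the last joint's range is limited). The gripper opens to 87 mm and grips with 3 to 60 N. Pads are 19 mm wide; open, the fingers measure 117 mm over their backs; the gripper's body (75 mm by 190 mm) begins 51 mm behind the grasp point.
Start: joints at [14.817, 22.042, 0.453, 0, -68.411, -14.817], TCP at [0.625, 0, 0.223] pointing down, gripper open.
Joint ranges: [-179.83, 179.83], [-69.29, 118.12], [-61.27, 80.66], [-181.25, 117.63], [-171.15, -9.14], [-177.46, 177.46]. Speed limits (degrees/s): [159.86, 159.86, 180, 180, 180, 180].

### API

Orientations are given as a 3x3 rotation matrix whose columns are the frame's x, y, z axes.
In Python, from station import r, cams gives the robot as it stands. The module is installed in compiled form; this text tells all that it offers.
- The arm moves only by the shell command python3 -m handwheel 'ROWS'. ROWS is JSON, a list that holds one entry, the list of rows, each a list of 7 numbers: the turn, a rotation vector about the tool's x, y, z in units of 6 degrees (1.0 is 6 degrees), then the shift along the tool's x, y, z in m, then the finger opening in m, from 0 to 0.087. In form: [[[ax, ay, az, x, y, z, jaw], ...]]. A call has 1 to 12 rows; each row shifts and turns the commanded pose from where the row before left it, along the tool's axes as they then stand; what a row does not reach is not made up. A row lasts 1/10 s, in which the tool goes at most 50 mm and 8.59 degrees, less where a joint would pass 70% of its speed; a pose out of reach is approached as far as the arm can. A call with a gripper value outside its range is refused whole. The fingers move at their own pace and stop on an object; the grip force is fixed at half the most. Time passes only in rows, so rows that do not move let the fingers close. It gives the time, the measured TCP pose, the force, the opening and the grip force at its end, in the units of the state.
- r.sense(): the state, without advancing time (a new reading comes with each control period).
- cams.capture(name): name is "scene" or "side" or "wrist"; returns the picture (480x640x3 uint8, red, green, blue); there is no depth.
- cams.get_calibration(name): a dict with "camera_matrix" (3x3 intrinsics, pixels), "k1" (the pictures are not rectified: a ray, as slopes to the right and down, at radius r is drawn at 1 + k1 r^2 times it, then the intrinsics apply), "rvec" (rotation vector, rad) and "tvec" (3), from world to camera coordinates, as OpenCV has them; the wrist camera has in their place "T_tool_cam" (4x4, takes a point from camera to tool coordinates, whose origin is the TCP and whose axes are the flange's). Camera axes: x right, y down, z forward; pixel columns grow to the right and rows downward; lengths in m; the calibration is good to about 2 mm. A picture is of the moment at which its call begins: read the wrist's pose just before it. get_calibration takes no time and is no camera call.
- r.finish_job(): hands the job in; it is judged then, once.
The state is a dict: "time_s": time; "joints": joint angles; "joint_velocities": joint speeds; "effort": joint torques, N m; "tcp_pos": TCP position; "ee_rot": TCP orientation; "wrist_force": force on the tool from outside, world axes, zero at the start; "moment": the same for the moment, N m; "gripper_width": opening from 0.0 (shut) to 1.0 (fully open); "gripper_force": force on a finger pad.
Only numpy, scipy, OpenCV 4.12 (cv2) and the standard library are available. Lean on these libraries where they do the work, as an engineer would, in place of code of your own. Each camera call takes 0.05 s, during which the arm holds its last target. There are 200 camera calls.

### The job

One of the three identical closed tins on the wooden tray is still full of salt, and only its weight tells which. Beginning at the end of the row nearest the gas ring and working along in order, pick up each tin by itself about 5 cm straight up, feel its weight for a moment and set it back upright where it stood; then lift the heaviest about 10 cm above the tray and finish still holding it up, upright and still in the gripper, with the other two standing in their places (if the last tin proves the heaviest you may simply keep it up). Keep the tins upright and leave the plates, ladle and spice box where they are.

Things in the scene. Friction and masses are not known exactly. Their poses are not given: they have to be found in the camera images.
- tin_a_mid (a point): centre (half-way up) of one of three identical closed, plain metal salt tins: upright cylinder, body 60 mm across, press-on lid 62 mm across over the top 18 mm, 105 mm high, the full one weighs 0.37 to 0.49 kg, each of the other two 0.1 to 0.23 kg; the full one can be any of the three. z axis up. It starts standing on the tray, its centre 56.5 mm above the bench
- tin_b_mid (a point): centre (half-way up) of one of three identical closed, plain metal salt tins: upright cylinder, body 60 mm across, press-on lid 62 mm across over the top 18 mm, 105 mm high, the full one weighs 0.37 to 0.49 kg, each of the other two 0.1 to 0.23 kg; the full one can be any of the three. z axis up. It starts standing on the tray, its centre 56.5 mm above the bench
- tin_c_mid (a point): centre (half-way up) of one of three identical closed, plain metal salt tins: upright cylinder, body 60 mm across, press-on lid 62 mm across over the top 18 mm, 105 mm high, the full one weighs 0.37 to 0.49 kg, each of the other two 0.1 to 0.23 kg; the full one can be any of the three. z axis up. It starts standing on the tray, its centre 56.5 mm above the bench
- tin_a: the same tin, origin at the centre of its underside (52.5 mm below its centre), z axis up along the tin
- tin_b: the same tin, origin at the centre of its underside (52.5 mm below its centre), z axis up along the tin
- tin_c: the same tin, origin at the centre of its underside (52.5 mm below its centre), z axis up along the tin
- tray: flat wooden tray fixed to the bench, 150 mm (its x) by 400 mm (its y), floor 4 mm thick, rim 10 mm high; origin at the centre of its underside, on the bench. The tins stand in a row along its y axis, about 115 mm apart (at about y = +115, 0 and -115 mm); its +y end is the end nearest the gas ring
- gas_ring: fixed twin gas ring on the robot's left, 600 mm (x) by 300 mm (y) by 96 mm high, with an aluminium pressure cooker on its far ring (top 276 mm high, 204 mm across); origin at the centre of its underside
- plate_a: loose green melamine plate, 200 mm across, 22 mm high, on the robot's right; origin at the centre of its underside; not to be moved
- plate_b: a second such plate, farther away; not to be moved
- spice_box: loose closed red plastic spice box, 114 x 164 mm, 59 mm high, beyond the tray; origin at the centre of its underside; not to be moved
- ladle: loose steel ladle lying beyond the tray, bowl 84 mm across and 28 mm high, handle reaching 305 mm along its -y; origin under the bowl's centre; not to be moved
There are look-alikes about, which are no part of the job. What is shaped like the tin_c but blue, orange or red is not meant.

How it is judged:
By the outcome, as a careful person would: the job done as asked, in the order asked, and still so for the second after the job is handed in, while the arm keeps its last pose, push and grip.
It also fails if it takes over 64 s, if anything falls off the work surface, if the arm or the gripper's body presses on something with over 40 N, if the wrist force passes 120 N, or if a joint passes its speed limit or range.

## Working session

There is one attempt and no reset: what is moved stays moved. The work goes in short steps, Python scripts to look and compute and a shell command to move; the robot and the scene stay as the last step left them, time stands still between calls to the robot, and variables do not carry over. Pictures are saved under pics/ and viewed, at most 10 in all, crops included, and the job is handed in when it is done.

```bash
mkdir -p pics
python3 - <<'E'
from station import r,cams
import cv2
print(r.sense())
for n in("scene","side"):
    cv2.imwrite(f"pics/{n}0.png",cams.capture(n)[:,:,::-1]); print(n,cams.get_calibration(n))
print(cams.get_calibration("wrist"))
E
```

```text
{'time_s': 0.0, 'joints': array([ 1.48164778e+01,  2.20897142e+01,  3.77574033e-01, -2.75835114e-02,
       -6.84100130e+01, -1.48183980e+01]), 'joint_velocities': array([-0.00074375,  0.01036664,  0.07403151,  0.01030148,  0.00977681,
       -0.03016124]), 'effort': array([ 5.69075401e-04, -3.90661991e+01,  1.87403029e+01,  4.22001421e+00,
        1.09914420e-02, -1.81494070e-04]), 'tcp_pos': array([6.24387233e-01, 8.15101993e-06, 2.21459204e-01]), 'ee_rot': array([[-2.11013637e-04, -9.99997611e-01, -2.17552099e-03],
       [-9.99999971e-01,  2.11258716e-04, -1.12423774e-04],
       [ 1.12883104e-04,  2.17549721e-03, -9.99997627e-01]]), 'wrist_force': array([-0.03141508,  0.23169191,  0.34973387]), 'moment': array([ 0.02134499, -0.03269313,  0.01458587]), 'gripper_force': 0.0, 'gripper_width': 1.002206837191238}
scene {'camera_matrix': array([[444.33443088,   0.        , 317.72955005],
       [  0.        , 444.33443088, 244.09170138],
       [  0.        ,   0.        ,   1.        ]]), 'k1': 0.032748917201716105, 'rvec': array([ 1.83699527,  1.68283721, -0.70061728]), 'tvec': arra
[... 215 characters left out ...]
  ]]), 'k1': 0.032261383844994725, 'rvec': array([ 0.43329336, -2.60448959,  1.43324003]), 'tvec': array([0.58678571, 0.14519813, 1.53584532])}
{'camera_matrix': array([[426.93150628,   0.        , 317.224176  ],
       [  0.        , 426.93150628, 245.72050883],
       [  0.        ,   0.        ,   1.        ]]), 'k1': -0.09815268193413132, 'T_tool_cam': array([[ 6.71687627e-04, -9.60875851e-01, -2.76978605e-01,
         7.54388550e-02],
       [ 9.99999591e-01,  8.13258604e-04, -3.96251548e-04,
        -2.61880110e-04],
       [ 6.06003777e-04, -2.76978225e-01,  9.60876004e-01,
        -1.61870631e-01],
       [ 0.00000000e+00,  0.00000000e+00,  0.00000000e+00,
         1.00000000e+00]])}
```

View pics/scene0.png

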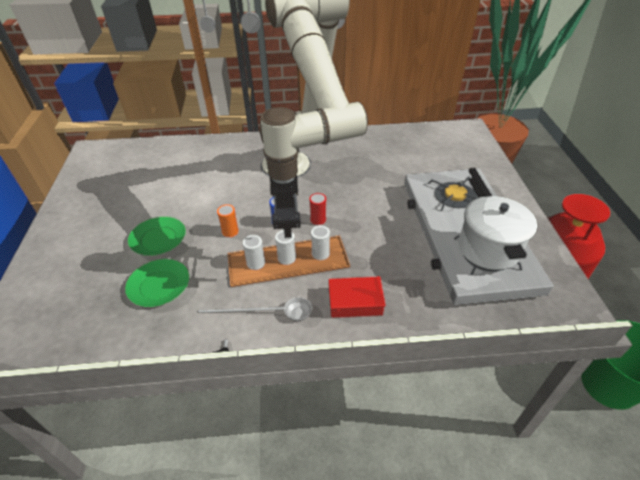

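View pics/side0.png

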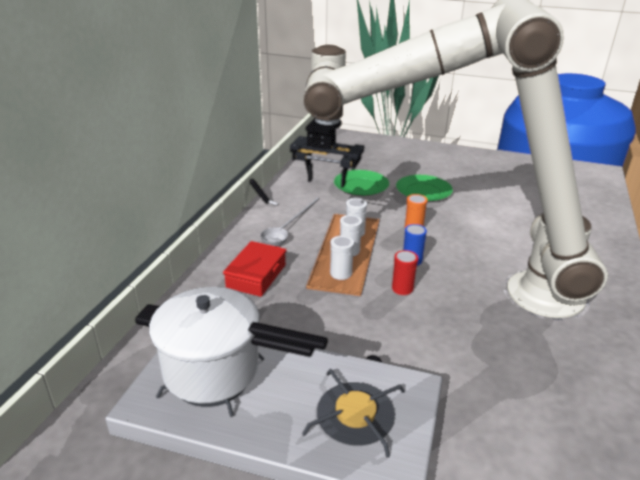

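Candidates: plain metal tins on the tray at scene px (320,242), (286,248) and (254,252). Look-alikes off the tray are red (318,208), blue (275,210) and orange (228,221). I choose the three metal ones, starting at (320,242), next to the gas ring. Next is a close crop to check this.

Run:
```python
import cv2,numpy as np
a=cv2.imread("pics/scene0.png")[190:290,215:365]; b=cv2.imread("pics/side0.png")[190:300,300:440]
a=cv2.resize(a,None,fx=5,fy=5,interpolation=2)[:500,:750]
cv2.imwrite("pics/c1.png",a)
b=cv2.resize(b,None,fx=5,fy=5,interpolation=2); cv2.imwrite("pics/c2.png",b)
```

```text
(no output)
```

View pics/c1.png

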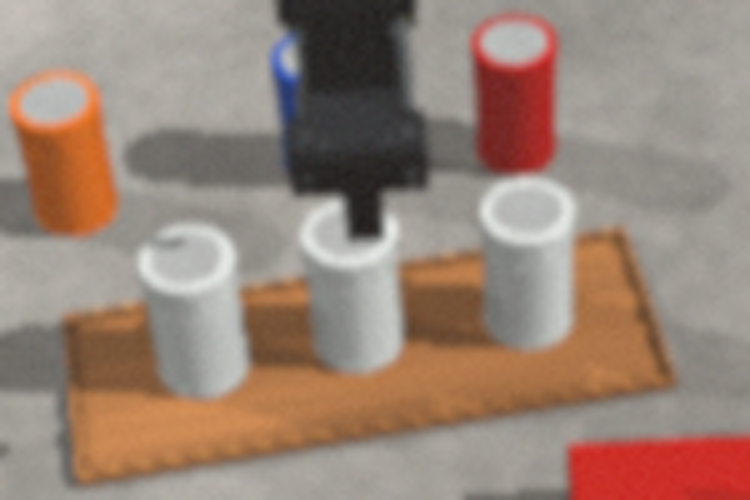

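View pics/c2.png

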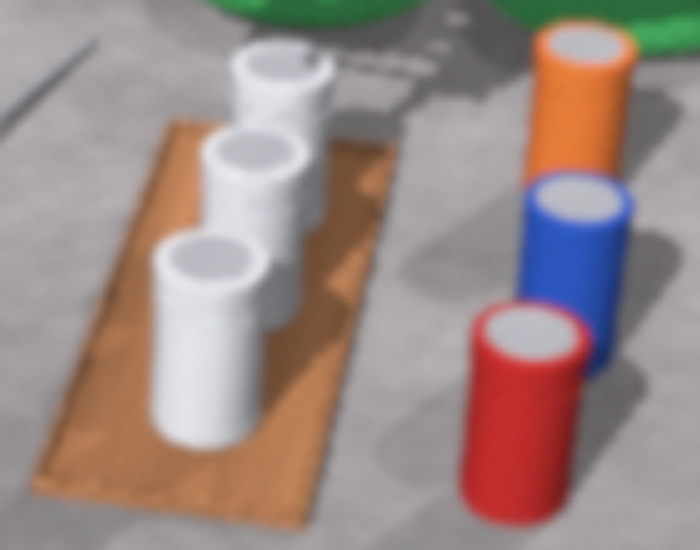

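The crops confirm three plain metal tins on the tray. Lid centres are at scene px (320.4,232), (285,237.4), (252.4,241.6) and side px (342.2,241.6), (351,220), (356.6,202.8). The coloured ones stand off the tray.

```bash
cat > h.py <<'E'
import numpy as np,cv2
from station import r,cams
def ray(name,uv,state=None):
    c=cams.get_calibration(name);K=c["camera_matrix"]
    # the model is forward radial k1, as OpenCV
    p=cv2.undistortPoints(np.array([[uv]],float),K,np.array([c["k1"],0,0,0]))[0,0]
    d=np.array([*p,1.])
    if name=="wrist":
        T=np.eye(4);T[:3,:3]=state["ee_rot"];T[:3,3]=state["tcp_pos"];T=T@c["T_tool_cam"]
        return T[:3,3],T[:3,:3]@d
    R=cv2.Rodrigues(c["rvec"])[0];return -R.T@c["tvec"],R.T@d
def onz(name,uv,z,state=None):
    o,d=ray(name,uv,state);return o+d*(z-o[2])/d[2]
E
python3 - <<'E'
from h import *
for a,b in zip([(320.4,232),(285,237.4),(252.4,241.6)],[(342.2,241.6),(351,220),(356.6,202.8)]):
    print(onz("scene",a,.109).round(4),onz("side",b,.109).round(4))
for n,uv in [("scene",(318,198)),("side",(407,256)),]: print("red",onz(n,uv,.105).round(3))
for uv in [(80,480),(672,380),(620,232),(65,318)]: print(onz("scene",(uv[0]/5+215,uv[1]/5+190),.01).round(3))
E
```

```text
[0.5463 0.1043 0.109 ] [0.5427 0.1043 0.109 ]
[ 0.5604 -0.0122  0.109 ] [ 0.5525 -0.0137  0.109 ]
[ 0.5696 -0.1173  0.109 ] [ 0.5653 -0.1176  0.109 ]
red [0.368 0.111 0.105]
red [0.365 0.107 0.105]
[ 0.665 -0.195  0.01 ]
[0.616 0.194 0.01 ]
[0.473 0.176 0.01 ]
[ 0.52  -0.214  0.01 ]
```

```bash
python3 -m handwheel '[[[0,0,0,-0.026,0.02,0,0.087],[0,0,0,-0.026,0.02,0,0.087],[0,0,0,-0.026,0.02,0,0.087],[0,0,0,-0.026,0.02,0,0.087],[0,0,0,0,0,0,0.087],[0,0,0,0,0,0,0.087]]]'
python3 - <<'E'
from h import *
s=r.sense();np.save("s1.npy",s,allow_pickle=True)
cv2.imwrite("pics/w1.png",cams.capture("wrist")[:,:,::-1]);print(s["tcp_pos"],s["ee_rot"])
E
```

```text
time_s: 0.7
tcp_pos: [0.5447, 0.1045, 0.2225]
ee_rot: [[0.002, -1.0, -0.0], [-1.0, -0.002, -0.0], [0.0, 0.0, -1.0]]
wrist_force: [0.3, 0.0, -0.0]
gripper_width: 0.999
gripper_force: 0.0
[0.54465894 0.10450347 0.22251784] [[ 1.57309514e-03 -9.99998753e-01 -1.41393149e-04]
 [-9.99998760e-01 -1.57308480e-03 -7.32441632e-05]
 [ 7.30216485e-05  1.41508194e-04 -9.99999987e-01]]
```

View pics/w1.png

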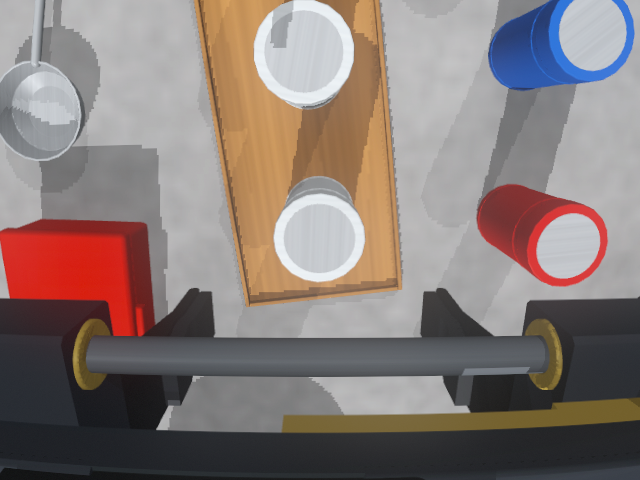

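The wrist picture shows the first tin's lid at about (319,237) and the second's at (304,52). The spice box is clear of the row.

Run:
```python
from h import *
s=np.load("s1.npy",allow_pickle=True).item()
for uv,z in [((319,237),.109),((304,52),.109),((150,225),.059),((537,240),.105)]: print(onz("wrist",uv,z,s).round(4))
```

```text
[0.5438 0.1024 0.109 ]
[ 0.5533 -0.0135  0.109 ]
[0.6779 0.106  0.059 ]
[0.3918 0.1051 0.105 ]
```

```bash
python3 -m handwheel '[[[0,0,0,0.002,0.001,0.03,0.087],[0,0,0,0,0,0.04,0.087],[0,0,0,0,0,0.04,0.087],[0,0,0,0,0,0.03,0.087],[0,0,0,0,0,0.02,0.087],[0,0,0,0,0,0.01,0.087],[0,0,0,0,0,0,0.087],[0,0,0,0,0,0,0.087]]]'
python3 -m handwheel '[[[0,0,0,0,0,0,0.05],[0,0,0,0,0,0,0.05],[0,0,0,0,0,0,0.05],[0,0,0,0,0,0,0.05],[0,0,0,0,0,0,0.05],[0,0,0,0,0,0,0.05]]]'
```

```text
time_s: 1.55
tcp_pos: [0.545, 0.1019, 0.0533]
ee_rot: [[-0.0, -1.0, 0.001], [-1.0, 0.0, 0.0], [-0.0, -0.001, -1.0]]
wrist_force: [0.3, 1.2, 0.2]
gripper_width: 1.0
gripper_force: 0.0
time_s: 2.15
tcp_pos: [0.544, 0.1021, 0.053]
ee_rot: [[0.0, -1.0, 0.0], [-1.0, -0.0, 0.0], [-0.0, -0.0, -1.0]]
wrist_force: [-2.0, 0.1, 3.4]
gripper_width: 0.706
gripper_force: 30.0
```

```bash
python3 -m handwheel '[[[0,0,0,0,0,-0.005,0.05],[0,0,0,0,0,-0.01,0.05],[0,0,0,0,0,-0.01,0.05],[0,0,0,0,0,-0.01,0.05],[0,0,0,0,0,-0.01,0.05],[0,0,0,0,0,-0.005,0.05],[0,0,0,0,0,0,0.05],[0,0,0,0,0,0,0.05],[0,0,0,0,0,0,0.05],[0,0,0,0,0,0,0.05],[0,0,0,0,0,0,0.05]]]'
for i in 1 2 3; do python3 -m handwheel '[[[0,0,0,0,0,0,0.05]]]'; done; python3 -c "
from h import *
cv2.imwrite('pics/s1.png',cv2.resize(cams.capture('side')[180:300,280:440,::-1],None,fx=4,fy=4))"
```

```text
time_s: 3.25
tcp_pos: [0.5438, 0.1019, 0.1022]
ee_rot: [[0.0, -1.0, -0.001], [-1.0, -0.0, -0.0], [0.0, 0.001, -1.0]]
wrist_force: [0.4, -0.1, -4.0]
gripper_width: 0.699
gripper_force: 30.0
time_s: 3.35
tcp_pos: [0.5439, 0.102, 0.1023]
ee_rot: [[0.0, -1.0, -0.0], [-1.0, -0.0, -0.0], [0.0, 0.0, -1.0]]
wrist_force: [0.7, -0.3, -3.9]
gripper_width: 0.703
gripper_force: 30.0
time_s: 3.45
tcp_pos: [0.5439, 0.102, 0.1024]
ee_rot: [[-0.0, -1.0, -0.0], [-1.0, 0.0, -0.0], [0.0, 0.0, -1.0]]
wrist_force: [-0.0, 0.1, -4.3]
gripper_width: 0.703
gripper_force: 30.0
time_s: 3.55
tcp_pos: [0.5439, 0.102, 0.1025]
ee_rot: [[-0.0, -1.0, -0.0], [-1.0, 0.0, -0.0], [0.0, 0.0, -1.0]]
wrist_force: [-0.4, 0.1, -4.0]
gripper_width: 0.703
gripper_force: 30.0
```

View pics/s1.png

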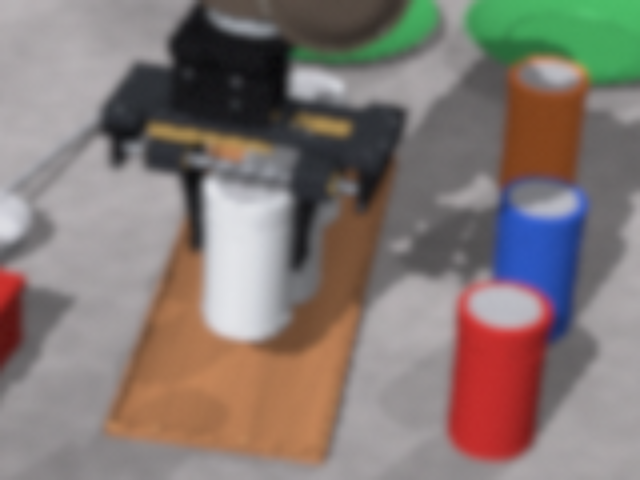

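The side crop shows tin 1 held upright above the tray at (250,255), reading about 4.05 N (about 0.41 kg). I'll set it back and weigh the others.

```bash
python3 -m handwheel '[[[0,0,0,0,0,0.01,0.05],[0,0,0,0,0,0.015,0.05],[0,0,0,0,0,0.01,0.05],[0,0,0,0,0,0.006,0.05],[0,0,0,0,0,0.004,0.05],[0,0,0,0,0,0.002,0.05],[0,0,0,0,0,0.002,0.05],[0,0,0,0,0,0,0.05],[0,0,0,0,0,0,0.05],[0,0,0,0,0,0,0.05]]]'
```

```text
time_s: 4.6
tcp_pos: [0.5442, 0.1021, 0.0539]
ee_rot: [[0.0, -1.0, 0.001], [-1.0, -0.0, 0.0], [-0.0, -0.001, -1.0]]
wrist_force: [0.6, 0.4, -3.9]
gripper_width: 0.702
gripper_force: 30.0
```

```bash
python3 -m handwheel '[[[0,0,0,0,0,0.001,0.05],[0,0,0,0,0,0,0.05],[0,0,0,0,0,0,0.05],[0,0,0,0,0,0,0.05]]]'
```

```text
time_s: 5.0
tcp_pos: [0.5443, 0.1021, 0.053]
ee_rot: [[0.0, -1.0, 0.001], [-1.0, -0.0, 0.0], [-0.0, -0.001, -1.0]]
wrist_force: [-0.8, 0.7, 1.2]
gripper_width: 0.699
gripper_force: 30.0
```

Contact. Release, rise and move to tin 2.

```bash
python3 -m handwheel '[[[0,0,0,0,0,0,0.087],[0,0,0,0,0,0,0.087],[0,0,0,0,0,0,0.087],[0,0,0,0,0,0,0.087],[0,0,0,0,0,-0.01,0.087],[0,0,0,0,0,-0.03,0.087],[0,0,0,0,0,-0.04,0.087],[0,0,0,0,0,-0.04,0.087],[0,0,0,0,0,-0.04,0.087],[0,0,0,0,0,-0.01,0.087]]]'
python3 -m handwheel '[[[0,0,0,0.02,-0.002,0,0.087],[0,0,0,0.04,-0.003,0,0.087],[0,0,0,0.04,-0.003,0,0.087],[0,0,0,0.016,-0.001,0,0.087],[0,0,0,0,0,0,0.087],[0,0,0,0,0,0,0.087],[0,0,0,0,0,0,0.087]]]'
python3 - <<'E'
from h import *
s=r.sense();np.save("s2.npy",s,allow_pickle=True)
cv2.imwrite("pics/w2.png",cams.capture("wrist")[:,:,::-1]);print(s["tcp_pos"])
E
```

```text
time_s: 6.0
tcp_pos: [0.5465, 0.1027, 0.229]
ee_rot: [[0.001, -1.0, 0.011], [-1.0, -0.001, 0.003], [-0.003, -0.011, -1.0]]
wrist_force: [1.0, 0.6, 0.3]
gripper_width: 0.998
gripper_force: 0.0
time_s: 6.7
tcp_pos: [0.553, -0.0131, 0.2225]
ee_rot: [[0.001, -1.0, -0.0], [-1.0, -0.001, 0.0], [-0.0, 0.0, -1.0]]
wrist_force: [-0.4, 0.6, 0.1]
gripper_width: 0.997
gripper_force: 0.0
[ 0.55296957 -0.01306395  0.22253354]
```

View pics/w2.png

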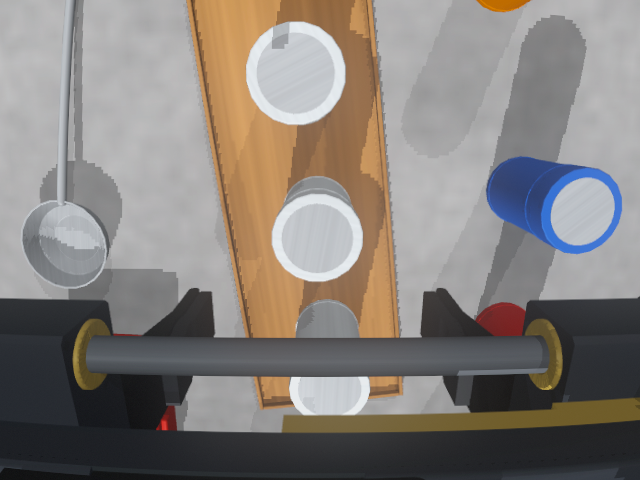

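The second tin's lid is at (317,237), the third's at (296,73), and tin 1 is standing behind at (330,390).

```bash
python3 - <<'E'
from h import *
s=np.load("s2.npy",allow_pickle=True).item()
for uv,z in [((317,237),.109),((296,73),.109)]: print(onz("wrist",uv,z,s).round(4))
E
python3 -m handwheel '[[[0,0,0,0.002,-0.0005,0.03,0.087],[0,0,0,0,0,0.04,0.087],[0,0,0,0,0,0.04,0.087],[0,0,0,0,0,0.03,0.087],[0,0,0,0,0,0.02,0.087],[0,0,0,0,0,0.01,0.087],[0,0,0,0,0,0,0.087],[0,0,0,0,0,0,0.087]]]'
python3 -m handwheel '[[[0,0,0,0,0,0,0.05],[0,0,0,0,0,0,0.05],[0,0,0,0,0,0,0.05],[0,0,0,0,0,0,0.05],[0,0,0,0,0,0,0.05],[0,0,0,0,0,0,0.05]]]'
```

```text
[ 0.5535 -0.0152  0.109 ]
[ 0.5665 -0.1188  0.109 ]
time_s: 7.55
tcp_pos: [0.5544, -0.0154, 0.0535]
ee_rot: [[0.001, -1.0, 0.002], [-1.0, -0.001, 0.0], [-0.0, -0.002, -1.0]]
wrist_force: [0.0, 0.3, -0.1]
gripper_width: 1.003
gripper_force: 0.0
time_s: 8.15
tcp_pos: [0.5536, -0.016, 0.053]
ee_rot: [[0.0, -1.0, 0.0], [-1.0, -0.0, -0.0], [0.0, -0.0, -1.0]]
wrist_force: [-1.4, 0.0, 4.1]
gripper_width: 0.699
gripper_force: 30.0
```

```bash
python3 -m handwheel '[[[0,0,0,0,0,-0.005,0.05],[0,0,0,0,0,-0.01,0.05],[0,0,0,0,0,-0.01,0.05],[0,0,0,0,0,-0.01,0.05],[0,0,0,0,0,-0.01,0.05],[0,0,0,0,0,-0.005,0.05],[0,0,0,0,0,0,0.05],[0,0,0,0,0,0,0.05],[0,0,0,0,0,0,0.05],[0,0,0,0,0,0,0.05],[0,0,0,0,0,0,0.05]]]'
for i in 1 2 3; do python3 -m handwheel '[[[0,0,0,0,0,0,0.05]]]'|grep -E "tcp|force"; done
python3 -m handwheel '[[[0,0,0,0,0,0.01,0.05],[0,0,0,0,0,0.015,0.05],[0,0,0,0,0,0.01,0.05],[0,0,0,0,0,0.006,0.05],[0,0,0,0,0,0.004,0.05],[0,0,0,0,0,0.002,0.05],[0,0,0,0,0,0.002,0.05],[0,0,0,0,0,0,0.05],[0,0,0,0,0,0,0.05],[0,0,0,0,0,0,0.05]]]'
```

```text
time_s: 9.25
tcp_pos: [0.5533, -0.016, 0.1021]
ee_rot: [[-0.0, -1.0, -0.001], [-1.0, 0.0, -0.0], [0.0, 0.001, -1.0]]
wrist_force: [0.2, -0.6, -1.1]
gripper_width: 0.702
gripper_force: 30.0
tcp_pos: [0.5534, -0.016, 0.1023]
wrist_force: [-0.2, 0.2, -1.6]
gripper_force: 30.0
tcp_pos: [0.5534, -0.016, 0.1024]
wrist_force: [-0.4, 0.1, -2.6]
gripper_force: 30.0
tcp_pos: [0.5535, -0.016, 0.1025]
wrist_force: [0.0, -0.5, -2.3]
gripper_force: 30.0
time_s: 10.55
tcp_pos: [0.5537, -0.0159, 0.0539]
ee_rot: [[0.0, -1.0, 0.001], [-1.0, -0.0, 0.0], [-0.0, -0.001, -1.0]]
wrist_force: [-0.0, -0.3, -1.3]
gripper_width: 0.7
gripper_force: 30.0
```

Tin 2 reads about 2 N, so it is light. I'll seat it, release and go to tin 3 at (0.5665, -0.1188): tool x +0.103, y -0.013.

```bash
python3 -m handwheel '[[[0,0,0,0,0,0.001,0.05],[0,0,0,0,0,0,0.05],[0,0,0,0,0,0,0.05],[0,0,0,0,0,0,0.05]]]'
python3 -m handwheel '[[[0,0,0,0,0,0,0.087],[0,0,0,0,0,0,0.087],[0,0,0,0,0,0,0.087],[0,0,0,0,0,0,0.087],[0,0,0,0,0,-0.01,0.087],[0,0,0,0,0,-0.03,0.087],[0,0,0,0,0,-0.04,0.087],[0,0,0,0,0,-0.04,0.087],[0,0,0,0,0,-0.04,0.087],[0,0,0,0,0,-0.01,0.087]]]'
python3 -m handwheel '[[[0,0,0,0.02,-0.003,0,0.087],[0,0,0,0.034,-0.004,0,0.087],[0,0,0,0.034,-0.004,0,0.087],[0,0,0,0.015,-0.002,0,0.087],[0,0,0,0,0,0,0.087],[0,0,0,0,0,0,0.087],[0,0,0,0,0,0,0.087]]]'
python3 - <<'E'
from h import *
s=r.sense();np.save("s3.npy",s,allow_pickle=True)
cv2.imwrite("pics/w3.png",cams.capture("wrist")[:,:,::-1]);print(s["tcp_pos"])
E
```

```text
time_s: 10.95
tcp_pos: [0.5538, -0.0159, 0.053]
ee_rot: [[0.0, -1.0, 0.001], [-1.0, -0.0, 0.0], [-0.0, -0.001, -1.0]]
wrist_force: [0.0, -0.4, 1.9]
gripper_width: 0.704
gripper_force: 30.0
time_s: 11.95
tcp_pos: [0.5561, -0.0159, 0.2289]
ee_rot: [[0.001, -1.0, 0.011], [-1.0, -0.001, 0.001], [-0.001, -0.011, -1.0]]
wrist_force: [-0.1, 0.2, 1.0]
gripper_width: 1.003
gripper_force: 0.0
time_s: 12.65
tcp_pos: [0.5664, -0.1181, 0.2225]
ee_rot: [[0.001, -1.0, -0.0], [-1.0, -0.001, 0.0], [-0.0, 0.0, -1.0]]
wrist_force: [0.6, 1.0, 0.2]
gripper_width: 0.999
gripper_force: 0.0
[ 0.56637432 -0.11811541  0.22252092]
```

View pics/w3.png

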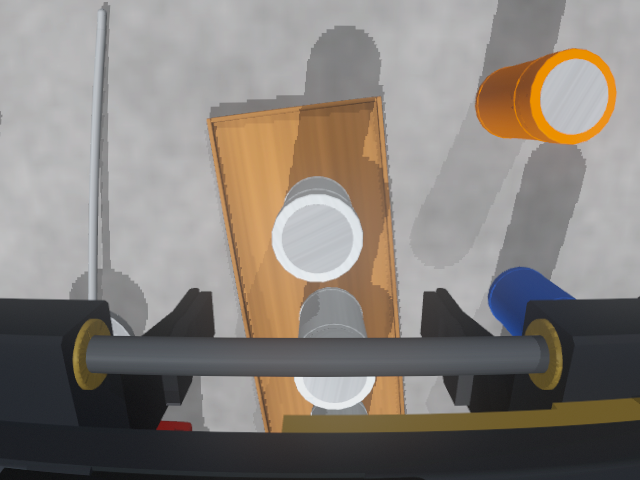

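The third lid is at (317,237), the same pixel as before, so the same small correction applies. Tin 2 is standing at (335,370).

```bash
python3 -m handwheel '[[[0,0,0,0.002,-0.0005,0.03,0.087],[0,0,0,0,0,0.04,0.087],[0,0,0,0,0,0.04,0.087],[0,0,0,0,0,0.03,0.087],[0,0,0,0,0,0.02,0.087],[0,0,0,0,0,0.01,0.087],[0,0,0,0,0,0,0.087],[0,0,0,0,0,0,0.087]]]'
python3 -m handwheel '[[[0,0,0,0,0,0,0.05],[0,0,0,0,0,0,0.05],[0,0,0,0,0,0,0.05],[0,0,0,0,0,0,0.05],[0,0,0,0,0,0,0.05],[0,0,0,0,0,0,0.05]]]'
python3 -m handwheel '[[[0,0,0,0,0,-0.005,0.05],[0,0,0,0,0,-0.01,0.05],[0,0,0,0,0,-0.01,0.05],[0,0,0,0,0,-0.01,0.05],[0,0,0,0,0,-0.01,0.05],[0,0,0,0,0,-0.005,0.05],[0,0,0,0,0,0,0.05],[0,0,0,0,0,0,0.05],[0,0,0,0,0,0,0.05],[0,0,0,0,0,0,0.05],[0,0,0,0,0,0,0.05]]]'
for i in 1 2 3; do python3 -m handwheel '[[[0,0,0,0,0,0,0.05]]]'|grep -E "tcp|force"; done
```

```text
time_s: 13.5
tcp_pos: [0.5679, -0.1206, 0.0536]
ee_rot: [[0.001, -1.0, 0.002], [-1.0, -0.001, -0.0], [0.0, -0.002, -1.0]]
wrist_force: [0.3, -0.6, 0.2]
gripper_width: 1.0
gripper_force: 0.0
time_s: 14.1
tcp_pos: [0.5671, -0.1211, 0.053]
ee_rot: [[0.0, -1.0, 0.0], [-1.0, -0.0, -0.0], [0.0, -0.0, -1.0]]
wrist_force: [-1.5, -0.3, 3.1]
gripper_width: 0.7
gripper_force: 30.0
time_s: 15.2
tcp_pos: [0.5668, -0.121, 0.1021]
ee_rot: [[-0.0, -1.0, -0.001], [-1.0, 0.0, -0.0], [0.0, 0.001, -1.0]]
wrist_force: [0.1, -0.3, 0.0]
gripper_width: 0.703
gripper_force: 30.0
tcp_pos: [0.5669, -0.121, 0.1023]
wrist_force: [0.0, -0.1, -0.9]
gripper_force: 30.0
tcp_pos: [0.567, -0.121, 0.1024]
wrist_force: [0.1, -0.2, -2.1]
gripper_force: 30.0
tcp_pos: [0.567, -0.121, 0.1025]
wrist_force: [-0.2, -0.9, -1.4]
gripper_force: 30.0
```

Tin 3 is light (about 1.5 N), so tin 1 is the full one. Set tin 3 down and return to tin 1.

```bash
python3 -m handwheel '[[[0,0,0,0,0,0.01,0.05],[0,0,0,0,0,0.015,0.05],[0,0,0,0,0,0.01,0.05],[0,0,0,0,0,0.006,0.05],[0,0,0,0,0,0.004,0.05],[0,0,0,0,0,0.002,0.05],[0,0,0,0,0,0.002,0.05],[0,0,0,0,0,0.001,0.05],[0,0,0,0,0,0,0.05],[0,0,0,0,0,0,0.05],[0,0,0,0,0,0,0.05]]]'
python3 -m handwheel '[[[0,0,0,0,0,0,0.087],[0,0,0,0,0,0,0.087],[0,0,0,0,0,0,0.087],[0,0,0,0,0,0,0.087],[0,0,0,0,0,-0.01,0.087],[0,0,0,0,0,-0.03,0.087],[0,0,0,0,0,-0.04,0.087],[0,0,0,0,0,-0.04,0.087],[0,0,0,0,0,-0.04,0.087],[0,0,0,0,0,-0.01,0.087]]]'
python3 -m handwheel '[[[0,0,0,-0.02,0.002,0,0.087],[0,0,0,-0.04,0.004,0,0.087],[0,0,0,-0.04,0.004,0,0.087],[0,0,0,-0.04,0.004,0,0.087],[0,0,0,-0.04,0.004,0,0.087],[0,0,0,-0.03,0.003,0,0.087],[0,0,0,-0.013,0.002,0,0.087],[0,0,0,0,0,0,0.087],[0,0,0,0,0,0,0.087],[0,0,0,0,0,0,0.087]]]'
```

```text
time_s: 16.6
tcp_pos: [0.5673, -0.121, 0.053]
ee_rot: [[0.0, -1.0, 0.001], [-1.0, -0.0, -0.0], [0.0, -0.001, -1.0]]
wrist_force: [-0.1, -0.6, 1.3]
gripper_width: 0.703
gripper_force: 30.0
time_s: 17.6
tcp_pos: [0.5696, -0.1214, 0.2292]
ee_rot: [[0.001, -1.0, 0.011], [-1.0, -0.001, -0.001], [0.001, -0.011, -1.0]]
wrist_force: [0.0, -0.3, -0.2]
gripper_width: 0.997
gripper_force: 0.0
time_s: 18.6
tcp_pos: [0.544, 0.101, 0.2225]
ee_rot: [[-0.001, -1.0, -0.0], [-1.0, 0.001, -0.0], [0.0, 0.0, -1.0]]
wrist_force: [0.9, -0.1, 0.3]
gripper_width: 0.999
gripper_force: 0.0
```

```bash
python3 -m handwheel '[[[0,0,0,-0.001,0,0.03,0.087],[0,0,0,0,0,0.04,0.087],[0,0,0,0,0,0.04,0.087],[0,0,0,0,0,0.03,0.087],[0,0,0,0,0,0.02,0.087],[0,0,0,0,0,0.01,0.087],[0,0,0,0,0,0,0.087],[0,0,0,0,0,0,0.087]]]'
python3 -m handwheel '[[[0,0,0,0,0,0,0.05],[0,0,0,0,0,0,0.05],[0,0,0,0,0,0,0.05],[0,0,0,0,0,0,0.05],[0,0,0,0,0,0,0.05],[0,0,0,0,0,0,0.05]]]'
python3 -m handwheel '[[[0,0,0,0,0,-0.005,0.05],[0,0,0,0,0,-0.01,0.05],[0,0,0,0,0,-0.015,0.05],[0,0,0,0,0,-0.02,0.05],[0,0,0,0,0,-0.02,0.05],[0,0,0,0,0,-0.015,0.05],[0,0,0,0,0,-0.01,0.05],[0,0,0,0,0,-0.006,0.05],[0,0,0,0,0,0,0.05],[0,0,0,0,0,0,0.05],[0,0,0,0,0,0,0.05],[0,0,0,0,0,0,0.05]]]'
python3 -m handwheel '[[[0,0,0,0,0,0,0.05],[0,0,0,0,0,0,0.05],[0,0,0,0,0,0,0.05],[0,0,0,0,0,0,0.05],[0,0,0,0,0,0,0.05]]]'
python3 -c "
from h import *
a=cams.capture('side')[130:300,250:440,::-1];b=cams.capture('scene')[170:340,190:390,::-1]
cv2.imwrite('pics/end.png',cv2.resize(np.hstack([a,b]),None,fx=2,fy=2,interpolation=2))"
```

```text
time_s: 19.4
tcp_pos: [0.5449, 0.1028, 0.0535]
ee_rot: [[-0.0, -1.0, 0.002], [-1.0, 0.0, 0.0], [-0.0, -0.002, -1.0]]
wrist_force: [0.0, 0.6, 0.5]
gripper_width: 0.999
gripper_force: 0.0
time_s: 20.0
tcp_pos: [0.544, 0.1031, 0.053]
ee_rot: [[0.0, -1.0, 0.0], [-1.0, -0.0, 0.0], [-0.0, -0.0, -1.0]]
wrist_force: [-2.3, -0.5, 3.7]
gripper_width: 0.702
gripper_force: 30.0
time_s: 21.2
tcp_pos: [0.5436, 0.1029, 0.1527]
ee_rot: [[-0.0, -1.0, -0.002], [-1.0, 0.0, -0.001], [0.001, 0.002, -1.0]]
wrist_force: [-0.3, 0.2, -5.0]
gripper_width: 0.704
gripper_force: 30.0
time_s: 21.7
tcp_pos: [0.544, 0.103, 0.1536]
ee_rot: [[-0.0, -1.0, 0.0], [-1.0, 0.0, 0.0], [-0.0, -0.0, -1.0]]
wrist_force: [-0.1, 0.4, -3.8]
gripper_width: 0.703
gripper_force: 30.0
```

View pics/end.png

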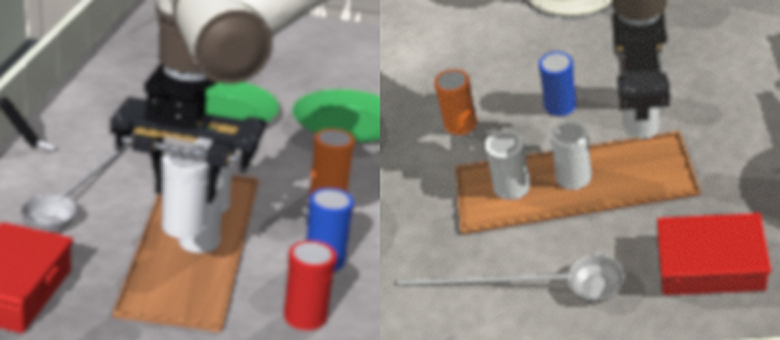

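The left half (side camera) shows tin 1 held upright about 10 cm up at (183,195). The right half (scene camera) shows the other two standing in place at (510,165) and (572,155), with everything else untouched.

```bash
python3 -c "
from station import r
print(r.finish_job())"
```

```text
the job is handed in; nothing more can be done
None
```

The tin nearest the gas ring is the heavy one, reading about 0.4 kg against roughly 0.2 and 0.15 kg for the other two; I handed the job in at about 22 s with it held upright and still about 10 cm above the tray and the other two standing in their places.

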